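Set the rice dispenser's sprung gate to half open

TASK

Set the rice dispenser's gate to half open for trickle filling: push the orange plate of the gate slide all the way in to its end stop with the fingertips, then let it go so that its own spring brings it back until the stop pin catches it half way. Do not pinch, pull or push the plate back from behind, do not touch the yellow pin knob, and leave the boxes and other things around it where they stand.

Things in the scene. Friction and masses are not known exactly. Their poses are not given: they have to be found in the camera images.
- dispenser: grey bench rice dispenser, fixed on the table: frame 290 x 160 mm on legs, gate slide on its rails, steel hopper 138 mm across, axis at local x +100 mm, top of its knob at 271 mm. Origin: on the table below the gate path; x: the push direction, level, towards the hopper; z up. Rails end at local x -120 mm; in front of the push plate there is nothing above the 4 mm foot plate and table
- gate_push (a point): centre of the front face (away from the hopper) of the orange push plate standing at the outer end of the gate slide: 64 mm wide, 52 mm high (26 mm above and below this point), 9 mm thick plus a 3 mm dark sheet behind. Starts at local x -135, y 0, z 132 mm of the dispenser and moves with the gate. x: push direction, z up
- gate (a joint): gate travel along dispenser x, m: 0 shut (start), 0.058 fully in at the end stop, about 0.030 latched half open. A spring pushes it back towards 0 with 3 N at 0, 6.5 N at 0.058, lightly damped. On the way in a brass ramp passes under the stop pin (under 3 N more); beyond 0.031 the pin drops behind it and then stops the return at about 0.030, and the gate cannot go further back
- pin (a joint): height of the sprung stop pin above its lowest position, in m: 0 = down (at the start, and when latched); the ramp lifts it to about 0.009 in passing
- push_back (a point): centre of the back face of the dark backing sheet on the hopper side of the orange push plate, 64 x 52 x 3 mm; moves with the gate. Not to be touched: the gate is not pulled, pinched or pushed back
- pin_knob (a point): top centre of the yellow knob on the stop pin, 20 mm diameter, 14 mm high, above the bridge over the slide at local x -20, y 0 mm of the dispenser (bridge 136 mm wide, top at 144 mm); this point is 164 mm above the table when down. Not to be touched
- former_a: loose tall open wooden bag-forming box, tan, 66 x 88 x 150 mm high, near the dispenser; origin: centre of its underside, z up. Bystander
- former_b: loose lower open wooden bag-forming box, tan, 60 x 76 x 110 mm high, near the dispenser; origin: centre of its underside, z up. Bystander
- scoop: loose aluminium scoop, box-shaped pan 85 x 60 x 35 mm with an 18 mm thick wooden handle to 139 mm along its -x; origin: centre of the pan's underside. Bystander
- tape: loose roll of brown tape lying flat, 96 mm outside diameter, 45 mm high; origin: centre of its underside. Bystander
- jar: loose glass jar with a white cap, 68 mm diameter, 100 mm high; origin: centre of its underside. Bystander
- tin: loose tin with a paper label, 72 mm diameter, 85 mm high; origin: centre of its underside. Bystander

How it is judged:
On the way, in this order (a step that is already met when the one before it is completed fails the run):
1. the gate is pushed in to its end stop (value of joint gate above 0.054 m), for 0.1 s.
2. let go, the gate springs back and the stop pin catches it half way (value of joint gate between 0.026 and 0.034 m and value of joint pin below 0.003 m), for 0.2 s.
At the end, for the whole second after the job is handed in: the gate rests at 26 to 34 mm of its travel, latched behind the stop pin, the pin is down (within 3 mm), and the gate is at rest (all of step 2 and velocity of joint gate between -0.005 and 0.005 m/s); the robot touches nothing.
It fails at once if the back of the push plate is touched (pinched, pulled or pushed back by hand) (contact force between gate_c4 and anything else above 1 N).
It fails at once if the stop pin's knob is touched (contact force between pin_c1 and anything else above 1 N).
It fails at once if the stop pin is lifted by hand (value of joint pin above 0.016 m).
It fails at once if one of the things standing around is moved by more than 25 mm or tipped (distance of any of former_a, former_b, scoop, tape, jar, tin from where it was at the start of the episode above 0.025 m or angle between any of former_a, former_b, scoop, tape, jar, tin's own z axis and vertical above 0.35 rad).
It also fails if it takes over 38 s, if anything falls off the work surface, if the arm or the gripper's body presses on something with over 40 N, if the wrist force passes 120 N, or if a joint passes its speed limit or range.

ROBOT

A 6-joint arm with a two-finger parallel gripper is mounted at the origin on the work surface. World frame = base frame: x ahead of the robot, y to its left, z up, the work surface at z = 0. Lengths are in m, angles in rad, forces in N, time in s.
With the tool pointing down it reaches from about 0.375 to 0.975 m from the base axis. Payload 3.8 kg.
Tool frame: the origin (TCP) lies at the very end of the fingers, on their centre line; the grasp point (between the pads) lies env.grip_point_offset behind it (env.grip_point_offset is the distance from the TCP to the grasp point, in m); z points along the fingers, y is the direction in which the jaws open and shut (so a half turn about z gives the same grasp; the last joint's range is limited). The gripper opens to 85 mm and grips with 20 to 120 N. Pads are 22 mm wide; open, the fingers measure 114 mm over their backs; the gripper's body (76 mm by 85 mm) begins 54 mm behind the grasp point. The pads swing forward as they close: fully open they stand 13 mm farther back than shut.
Start: joints at [1.286, 0.264, 1.604, -0, 1.274, -0.037], TCP at [0.166, 0.654, 0.231] pointing down, gripper open.
Joint ranges: [-2.63, 2.63], [-0.94, 2.18], [0.31, 2.57], [-1.31, 4.45], [0, 2.66], [-2.55, 2.55]. Speed limits (rad/s): [2.57, 2.57, 3.14, 3.14, 3.14, 3.14].

INTERFACE

Orientations are given as a rotation vector (axis times angle).
In Python, from workcell import env gives the robot as it stands.
- The arm moves only by the tool jog_arm, never from a script. Its argument "increments" is a list that holds one entry, the list of rows, each a list of 7 numbers: the turn, a rotation vector about the tool's x, y, z in degrees, then the shift along the tool's x, y, z in cm, then the finger opening in cm, from 0 to 8.54. In form: [[[ax, ay, az, tx, ty, tz, claw], ...]]. A call has 1 to 8 rows; each row shifts and turns the commanded pose from where the row before left it, along the tool's axes as they then stand; what a row does not reach is not made up. A row lasts 1/12 s, in which the tool goes at most 41.7 mm and 7.16 degrees, less where a joint would pass 70% of its speed; a pose out of reach is approached as far as the arm can. A call is refused whole if a number of a shift passes 4.17 or a number of a turn 7.16, either way. A call with a gripper value outside its range is refused whole. The fingers move at their own pace and stop on an object; the grip force is fixed at half the most. Time passes only in rows, so rows that do not move let the fingers close. It gives the time, the measured TCP pose, the force and the opening at its end, in the units of the state.
- env.get_obs(): the state, without advancing time (a new reading comes with each control period).
- env.get_image(name): name is "scene" or "side" or "wrist"; returns the picture (384x512x3 uint8, red, green, blue); there is no depth.
- env.get_calibration(name): a dict with "fx", "fy", "cx", "cy" (pixels), "rvec" (rotation vector, rad) and "tvec" (3), from world to camera coordinates, as OpenCV has them. Camera axes: x right, y down, z forward; pixel columns grow to the right and rows downward; lengths in m; the calibration is good to about 2 mm. A picture is of the moment at which its call begins: read the wrist's pose just before it. get_calibration takes no time and is no camera call; for the wrist camera it gives the pose at the moment of the call.
- env.finish_job(): hands the job in, once; it reports no verdict.
The state is a dict: "clock": time; "joint_pos": joint angles; "joint_velocities": joint speeds; "joint_efforts": joint torques, N m; "tool_pos": TCP position; "orientation": TCP orientation; "force": force on the tool from outside, world axes, zero at the start; "ft_torque": the same for the moment, N m; "opening": finger opening in m.
Only numpy, scipy, OpenCV 4.12 (cv2) and the standard library are available. Lean on these libraries where they do the work, as an engineer would, in place of code of your own. Each camera call takes 0.05 s, during which the arm holds its last target.

## Working session

There is one attempt and no reset: what is moved stays moved. The work goes in short steps, Python scripts to look and compute and a tool call to move; the robot and the scene stay as the last step left them, time stands still between calls to the robot, and variables do not carry over. Pictures are saved under pics/ and viewed, and the job is handed in when it is done.

Besides the shell and the picture viewer there is one more tool, called after "Call:" as a command line: name --argument value ..., lists and objects as JSON in quotes. jog_arm: Moves the arm, as the interface text tells. Its arguments: {"type":"object","properties":{"increments":{"type":"array"}},"required":["increments"]}

```bash
mkdir -p pics
python3 - <<'E'
from workcell import env
import cv2
o=env.get_obs();print({k:(o[k]) for k in("clock","tool_pos","orientation","force","opening")})
print(env.grip_point_offset)
for n in("scene","side","wrist"):
    c=env.get_calibration(n);print(n,c)
    cv2.imwrite(f"pics/{n}0.png",env.get_image(n)[:,:,::-1])
E
```

```text
{'clock': 0.0, 'tool_pos': array([0.16536949, 0.65366635, 0.22994688]), 'orientation': array([-0.38818268, -3.11717587,  0.00350157]), 'force': array([0.36937419, 0.69858194, 0.16588734]), 'opening': 0.08541372864688174}
0.0187
scene {'fx': 442.4430976312244, 'fy': 442.4430976312244, 'cx': 256.15940100849406, 'cy': 188.82366881340434, 'rvec': array([ 1.20216531,  2.58370259, -0.6673873 ]), 'tvec': array([ 0.32313397, -0.33784831,  1.57740963])}
side {'fx': 426.3118872131933, 'fy': 426.3118872131933, 'cx': 255.1489971902933, 'cy': 191.43766450190802, 'rvec': array([ 0.9817414 , -2.56720301,  0.94122542]), 'tvec': array([0.4308966 , 0.33507314, 1.08490295])}
wrist {'fx': 291.8368057795273, 'fy': 291.8368057795273, 'cx': 262.21351148319417, 'cy': 192.20071061448803, 'rvec': array([-2.29558571, -1.78668695, -0.25000737]), 'tvec': array([-0.67408298, -0.03574093,  0.37909429])}
```

View pics/scene0.png

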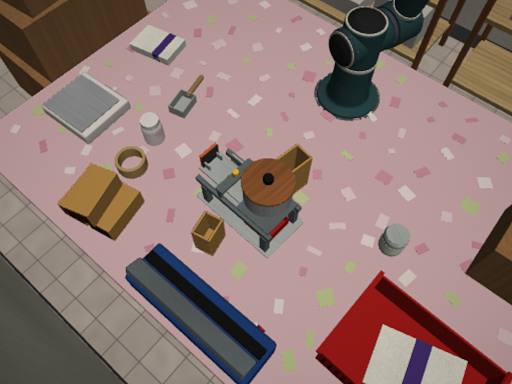

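View pics/side0.png

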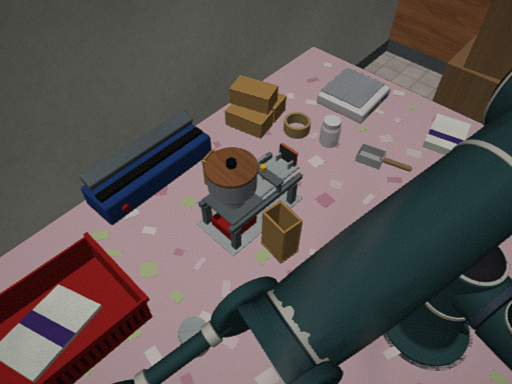

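View pics/wrist0.png

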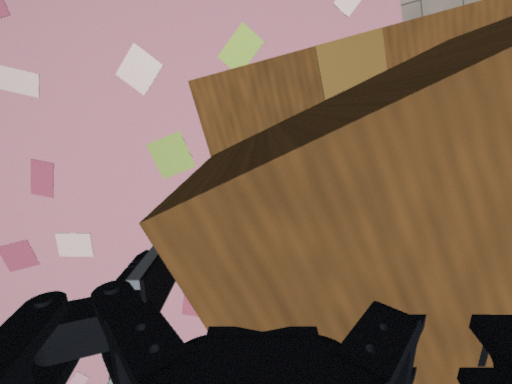

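Run:
```python
import cv2,numpy as np
a=cv2.imread("pics/scene0.png")[130:260,180:320];b=cv2.imread("pics/side0.png")[130:260,190:330]
cv2.imwrite("pics/z1.png",cv2.resize(np.hstack([a,b]),(784,364),interpolation=cv2.INTER_CUBIC)) # x2.8
for n in("scene","side"):
    im=cv2.imread(f"pics/{n}0.png");h=cv2.cvtColor(im,cv2.COLOR_BGR2HSV)
    for nm,lo,hi in(("orange",(3,170,90),(14,255,255)),("yellow",(18,180,120),(32,255,255)),("black",(0,0,0),(180,255,30))):
        m=cv2.inRange(h,lo,hi);k,l,s,c=cv2.connectedComponentsWithStats(m)
        for i in range(1,k):
            if 130<c[i][1]<260 and 180<c[i][0]<330 and s[i][4]>6: print(n,nm,s[i],c[i].round(1))
```

```text
scene orange [200 144  16  14  47] [207.3 150.3]
scene orange [242 159  53  47 989] [266.3 181.5]
scene orange [288 175   7   3   9] [290.8 176.2]
scene yellow [233 169   6   8  33] [235.4 172.4]
scene black [202 146  16  17 107] [210.  155.3]
scene black [263 174  10  11  91] [267.6 178.8]
side orange [281 143  16  11  31] [288.7 148. ]
side yellow [261 164   5   4  11] [263.3 165.5]
side black [280 145  16  20 128] [287.  154.3]
side black [226 158  10  11  93] [230.6 162.9]
```

View pics/z1.png

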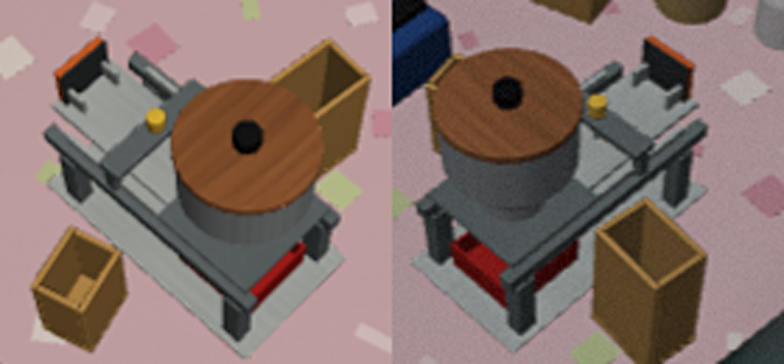

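```bash
cat > h.py <<'E'
import cv2,numpy as np
from workcell import env
def ray(n,uv):
    c=env.get_calibration(n);R=cv2.Rodrigues(c["rvec"])[0];t=c["tvec"]
    d=R.T@np.array([(uv[0]-c["cx"])/c["fx"],(uv[1]-c["cy"])/c["fy"],1]);return -R.T@t,d
def onz(n,uv,z):
    o,d=ray(n,uv);return o+d*(z-o[2])/d[2]
def tri(u1,u2):
    o1,d1=ray("scene",u1);o2,d2=ray("side",u2)
    A=np.stack([d1,-d2],1);s=np.linalg.lstsq(A,o2-o1,rcond=None)[0]
    p=o1+d1*s[0];q=o2+d2*s[1];return (p+q)/2,np.linalg.norm(p-q)
E
python3 - <<'E'
from h import *
np.set_printoptions(precision=4,suppress=True)
print("knob",onz("scene",(267.6,178.8),.262),onz("side",(230.6,162.9),.262),tri((267.6,178.8),(230.6,162.9)))
print("pin",onz("scene",(235.4,172.4),.159),onz("side",(263.3,165.5),.159),tri((235.4,172.4),(263.3,165.5)))
print("edge",onz("scene",(207.3,150.3),.158),onz("side",(288.7,148),.158))
# edge ends from crop (2.8x)
for n,o,a,b in(("scene",(180,130),(57,71),(103,41)),("side",(190,130),(645,41),(692,69))):
    for p in(a,b):
        u=(p[0]/2.8+o[0]-(140 if n=="side" else 0),p[1]/2.8+o[1]);print(n,u,onz(n,u,.158))
for nm,n,uv,z in(("jar cap","scene",(151,118),.1),("jar","side",(331,119),.1),("tape","scene",(131,159),.045),("tape","side",(297,120),.045),("box top corner","scene",(91,166),.1),("box","scene",(143,200),.06),("box","scene",(112,238),.0),("scoop","scene",(182,103),.02),("forma","scene",(295,160),.15),("formb","scene",(208,228),.11)):
    print(nm,n,onz(n,uv,z)[:2])
E
```

```text
knob [0.5758 0.0981 0.262 ] [0.575  0.0992 0.262 ] (array([0.5755, 0.0982, 0.2612]), np.float64(0.000727964044349138))
pin [ 0.5693 -0.0197  0.159 ] [ 0.57   -0.0252  0.159 ] (array([ 0.569 , -0.0214,  0.1606]), np.float64(0.004427260368529354))
edge [ 0.5652 -0.1306  0.158 ] [ 0.5616 -0.1305  0.158 ]
scene (200.35714285714286, 155.35714285714286) [ 0.5906 -0.1339  0.158 ]
scene (216.78571428571428, 144.64285714285714) [ 0.5332 -0.1232  0.158 ]
side (280.3571428571429, 144.64285714285714) [ 0.5891 -0.1249  0.158 ]
side (297.14285714285717, 154.64285714285714) [ 0.5259 -0.1254  0.158 ]
jar cap scene [ 0.5651 -0.3813]
jar side [ 0.578  -0.3854]
tape scene [ 0.6946 -0.3513]
tape side [ 0.6965 -0.3581]
box top corner scene [ 0.803  -0.3864]
box scene [ 0.773  -0.2071]
box scene [ 0.9058 -0.2169]
scoop scene [ 0.4182 -0.4056]
forma scene [0.4247 0.0791]
formb scene [0.7289 0.019 ]
```

Call:
jog_arm --increments '[[[0,0,0,0,0,-4,0],[0,0,0,0,0,-4,0],[0,0,0,0,0,-4,0],[0,0,0,0,0,-4,0],[0,0,0,0,0,-3,0],[0,0,0,0,0,0,0]]]'

```text
clock: 0.65
tool_pos: [0.1662, 0.6565, 0.4311]
orientation: [0.388, 3.115, 0.022]
force: [-0.3, -0.7, 0.8]
opening: 0.0125
```

Call:
jog_arm --increments '[[[0,0,3.5,-4.1,0,0,0],[0,0,3.5,-4.1,0,0,0],[0,0,3.5,-4.1,0,0,0],[0,0,3.5,-4.1,0,0,0],[0,0,3.5,-4.1,0,0,0],[0,0,3.5,-4.1,0,0,0],[0,0,3.5,-4.1,0,0,0],[0,0,3.5,-4.1,0,0,0]]]'

```text
clock: 1.32
tool_pos: [0.4579, 0.5085, 0.42]
orientation: [-1.135, -2.929, 0.002]
force: [0.1, -0.2, -0.4]
opening: -0.0
```

Call:
jog_arm --increments '[[[0,0,3.5,-4.1,0,0,0],[0,0,3.5,-4.1,0,0,0],[0,0,3.5,-4.1,0,0,0],[0,0,3.5,-4.1,0,0,0],[0,0,3.5,-4.1,0,0,0],[0,0,3.5,-4.1,0,0,0],[0,0,3.5,-4.1,0,0,0],[0,0,3.5,-4.1,0,0,0]]]'

```text
clock: 1.98
tool_pos: [0.646, 0.2436, 0.42]
orientation: [-1.81, -2.567, 0.002]
force: [-0.2, -0.6, -0.1]
opening: 0.0005
```

Call:
jog_arm --increments '[[[0,0,3.5,-4.1,0,0,0],[0,0,3.5,-4.1,0,0,0],[0,0,3.5,-4.1,0,0,0],[0,0,3.5,-4.1,0,0,0],[0,0,3.5,-4.1,0,0,0],[0,0,3.5,-4.1,0,0,0],[0,0,1.8,-3,-2,0,0],[0,0,0,0,0,0,0]]]'

```text
clock: 2.65
tool_pos: [0.6692, -0.0306, 0.4202]
orientation: [-2.287, -2.154, 0.008]
force: [0.3, 0.2, 1.1]
opening: -0.0
```

Run:
```python
from h import *
o=env.get_obs();print(o["clock"],o["tool_pos"],o["joint_pos"].round(3));print(cv2.Rodrigues(np.array(o["orientation"]))[0].round(3))
```

```text
2.65 [ 0.66919667 -0.03059784  0.42017367] [-0.081  0.206  1.336 -0.003  1.603 -0.021]
[[ 0.06   0.998 -0.004]
 [ 0.998 -0.06  -0.003]
 [-0.003 -0.003 -1.   ]]
```

Call:
jog_arm --increments '[[[0,0,0,-3.6,-2,0,0],[0,0,0,-3.6,-2,0,0],[0,0,0,-3.5,-2,0,0],[0,0,0,-3.5,-2,0,0],[0,0,0,-3.5,-1.9,0,0],[0,0,0,0,0,4,0],[0,0,0,0,0,4,0],[0,0,0,0,0,0,0]]]'

```text
clock: 3.32
tool_pos: [0.5568, -0.194, 0.3291]
orientation: [-2.267, -2.148, 0.013]
force: [-1.7, 0.8, -3.9]
opening: 0.0001
```

Run:
```python
from h import *
o=env.get_obs();print(o["clock"],o["tool_pos"],o["joint_pos"].round(3))
a=env.get_image("wrist");b=env.get_image("scene")
cv2.imwrite("pics/w1.png",np.hstack([cv2.resize(a,(400,300)),cv2.resize(b,(400,300))])[:,:,::-1])
```

```text
3.3167 [ 0.55684333 -0.1939661   0.32905522] [-0.378  0.071  1.649  0.     1.441 -0.324]
```

View pics/w1.png

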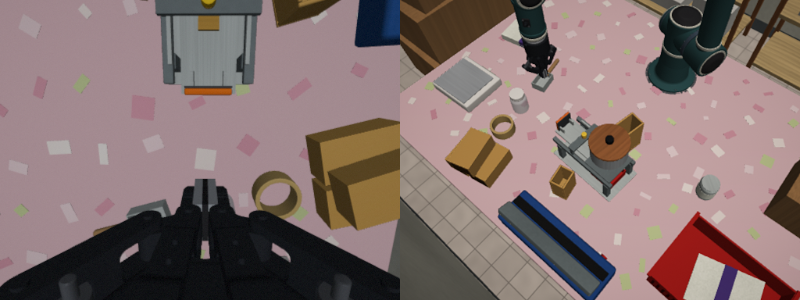

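Call:
jog_arm --increments '[[[0,0,0,0,0,4,0],[0,0,0,0,0,4,0],[0,0,0,0,0,4,0],[0,0,0,0,0,4,0],[0,0,0,0,0,4,0],[0,7,0,0,0,0,0],[0,7,0,0,0,0,0],[0,0,0,0,0,0,0]]]'

```text
clock: 4.08
tool_pos: [0.5665, -0.1993, 0.1434]
orientation: [-2.151, -2.039, -0.27]
force: [-0.3, -0.8, 0.1]
opening: -0.0002
```

Run:
```python
from h import *
o=env.get_obs();print(o["clock"],o["tool_pos"],o["joint_pos"].round(3),o["force"].round(1));print(cv2.Rodrigues(np.array(o["orientation"]))[0].round(3))
a=env.get_image("wrist");b=env.get_image("scene")
cv2.imwrite("pics/w2.png",np.hstack([cv2.resize(a,(400,300)),cv2.resize(b[90:240,130:330],(400,300))])[:,:,::-1])
```

```text
4.0833 [ 0.5664959  -0.19925907  0.14344493] [-0.508  0.253  1.806  0.239  1.198 -0.555] [-0.3 -0.8  0.1]
[[ 0.051  0.999  0.017]
 [ 0.969 -0.054  0.243]
 [ 0.243  0.004 -0.97 ]]
```

View pics/w2.png

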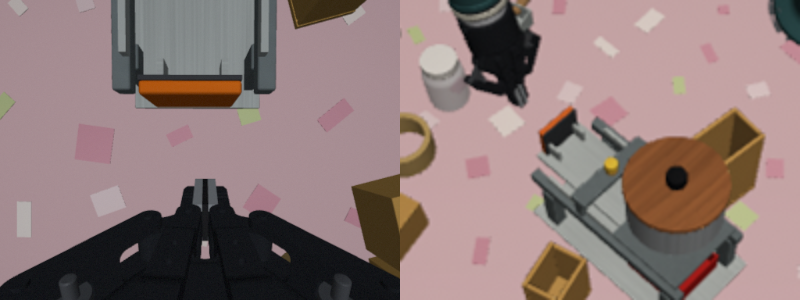

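Call:
jog_arm --increments '[[[0,0,0,-0.3,-0.6,1.2,0],[0,0,0,0.97,0,0.24,0],[0,0,0,0.97,0,0.24,0],[0,0,0,0.97,0,0.24,0],[0,0,0,0.97,0,0.24,0],[0,0,0,0,0,0,0],[0,0,0,0,0,0,0]]]'

```text
clock: 4.77
tool_pos: [0.5596, -0.1543, 0.1294]
orientation: [-2.147, -2.042, -0.264]
force: [0.1, 0.0, -1.0]
opening: -0.0002
```

Run:
```python
from h import *
o=env.get_obs();print(o["clock"],o["tool_pos"],o["force"].round(1))
a=env.get_image("wrist");b=env.get_image("scene")
cv2.imwrite("pics/w3.png",np.hstack([cv2.resize(a,(400,300)),cv2.resize(b[90:240,130:330],(400,300))])[:,:,::-1])
```

```text
4.7667 [ 0.55962616 -0.15431238  0.12937502] [ 0.1  0.  -1. ]
```

View pics/w3.png

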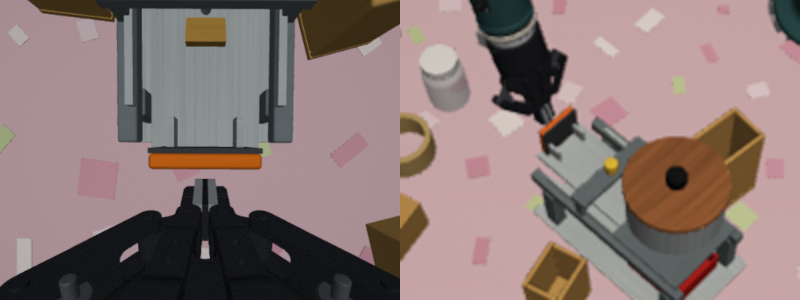

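Call:
jog_arm --increments '[[[0,0,0,0.58,0,0.15,0],[0,0,0,0.58,0,0.15,0],[0,0,0,0.58,0,0.15,0],[0,0,0,0.58,0,0.15,0],[0,0,0,0.58,0,0.15,0],[0,0,0,0.58,0,0.15,0],[0,0,0,0.58,0,0.15,0],[0,0,0,0.58,0,0.15,0]]]'

```text
clock: 5.53
tool_pos: [0.5623, -0.1092, 0.129]
orientation: [-2.151, -2.041, -0.262]
force: [-1.5, -6.8, 2.1]
opening: -0.0001
```

Call:
jog_arm --increments '[[[0,0,0,0.29,0,0.07,0],[0,0,0,0.29,0,0.07,0],[0,0,0,0.29,0,0.07,0],[0,0,0,0.29,0,0.07,0],[0,0,0,0,0,0,0]]]'

```text
clock: 5.95
tool_pos: [0.5629, -0.0969, 0.129]
orientation: [-2.15, -2.041, -0.262]
force: [0.5, -5.7, 1.3]
opening: 0.0002
```

Run:
```python
from h import *
o=env.get_obs();print(o["clock"],o["tool_pos"],o["force"].round(1))
a=env.get_image("wrist");b=env.get_image("side")
cv2.imwrite("pics/w4.png",np.hstack([cv2.resize(a,(400,300)),cv2.resize(b[90:240,180:380],(400,300))])[:,:,::-1])
```

```text
5.95 [ 0.56294251 -0.09690213  0.12898041] [ 0.5 -5.7  1.3]
```

View pics/w4.png

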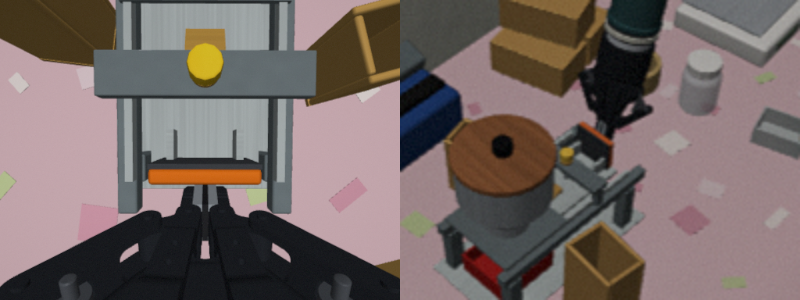

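Not at the stop yet (force is about the spring's). Continuing in small steps.

Call:
jog_arm --increments '[[[0,0,0,0.19,0,0.05,0],[0,0,0,0.19,0,0.05,0],[0,0,0,0,0,0,0]]]'

```text
clock: 6.3
tool_pos: [0.5631, -0.0933, 0.129]
orientation: [-2.151, -2.041, -0.262]
force: [-0.9, -5.6, 1.7]
opening: -0.0001
```

Call:
jog_arm --increments '[[[0,0,0,0.19,0,0.05,0],[0,0,0,0,0,0,0]]]'

```text
clock: 6.47
tool_pos: [0.5632, -0.0914, 0.129]
orientation: [-2.151, -2.041, -0.262]
force: [-1.6, -5.4, 1.9]
opening: 0.0002
```

Call:
jog_arm --increments '[[[0,0,0,0.19,0,0.05,0],[0,0,0,0,0,0,0]]]'

```text
clock: 6.63
tool_pos: [0.5633, -0.0895, 0.129]
orientation: [-2.151, -2.041, -0.262]
force: [-1.0, -6.2, 1.6]
opening: 0.0001
```

Call:
jog_arm --increments '[[[0,0,0,0.15,0,0.04,0],[0,0,0,0,0,0,0]]]'

```text
clock: 6.8
tool_pos: [0.5634, -0.088, 0.1289]
orientation: [-2.151, -2.041, -0.262]
force: [-1.0, -6.2, 2.8]
opening: 0.0002
```

Call:
jog_arm --increments '[[[0,0,0,0.15,0,0.04,0],[0,0,0,0,0,0,0]]]'

```text
clock: 6.97
tool_pos: [0.5635, -0.0876, 0.129]
orientation: [-2.152, -2.043, -0.26]
force: [-2.2, -10.3, 1.6]
opening: -0.0002
```

Call:
jog_arm --increments '[[[0,0,0,0.15,0,0.04,0],[0,0,0,0,0,0,0]]]'

```text
clock: 7.13
tool_pos: [0.5636, -0.0874, 0.129]
orientation: [-2.153, -2.045, -0.258]
force: [-3.6, -14.4, 3.5]
opening: 0.0001
```

Call:
jog_arm --increments '[[[0,0,0,0,0,0,0],[0,0,0,0,0,0,0],[0,0,0,-0.97,0,-0.24,0],[0,0,0,-1.94,0,-0.48,0],[0,0,0,-1.94,0,-0.48,0],[0,0,0,-1.94,0,-0.48,0],[0,0,0,-1.94,0,-0.48,0],[0,0,0,0,0,0,0]]]'

```text
clock: 7.8
tool_pos: [0.5587, -0.1759, 0.1283]
orientation: [-2.152, -2.037, -0.264]
force: [0.0, -0.4, -0.2]
opening: -0.0005
```

Call:
jog_arm --increments '[[[0,0,0,0,0,0,0],[0,0,0,0,0,0,0],[0,0,0,0,0,0,0],[0,0,0,0,0,0,0]]]'

```text
clock: 8.13
tool_pos: [0.5585, -0.172, 0.1282]
orientation: [-2.147, -2.039, -0.264]
force: [0.5, 0.3, -0.7]
opening: -0.0003
```

Run:
```python
from h import *
o=env.get_obs();print(o["clock"],o["tool_pos"],o["force"].round(1))
a=env.get_image("wrist");b=env.get_image("side");c=env.get_image("scene")
cv2.imwrite("pics/w5.png",np.hstack([cv2.resize(a,(400,300)),cv2.resize(b[90:240,180:380],(400,300))])[:,:,::-1])
cv2.imwrite("pics/scene5.png",c[:,:,::-1]);cv2.imwrite("pics/side5.png",b[:,:,::-1])
for n in("scene","side"):
    for k in "05":
        h=cv2.cvtColor(cv2.imread(f"pics/{n}{k}.png"),cv2.COLOR_BGR2HSV)
        for nm,lo,hi,z in(("orange",(3,170,90),(14,255,255),.158),("yellow",(18,180,120),(32,255,255),.159)):
            kk,l,s,ct=cv2.connectedComponentsWithStats(cv2.inRange(h,lo,hi))
            for i in range(1,kk):
                p=onz(n,ct[i],z)
                if s[i][4]>6 and abs(p[0]-.565)<.03 and -.16<p[1]<.03: print(n,k,nm,s[i][4],ct[i].round(1),p.round(4))
```

```text
8.1333 [ 0.55846897 -0.17195016  0.12821988] [ 0.5  0.3 -0.7]
scene 0 orange 47 [207.3 150.3] [ 0.5653 -0.1305  0.158 ]
scene 0 yellow 33 [235.4 172.4] [ 0.5692 -0.0197  0.159 ]
scene 5 orange 51 [214.7 156.2] [ 0.5664 -0.1007  0.158 ]
scene 5 orange 9 [243.2 183. ] [0.5805 0.0188 0.158 ]
scene 5 yellow 34 [235.4 172.4] [ 0.5694 -0.0198  0.159 ]
side 0 orange 31 [288.7 148. ] [ 0.5615 -0.1305  0.158 ]
side 0 yellow 11 [263.3 165.5] [ 0.57  -0.025  0.159]
side 5 orange 33 [282.2 153.2] [ 0.5622 -0.1006  0.158 ]
side 5 yellow 10 [263.3 165.5] [ 0.57   -0.0252  0.159 ]
```

View pics/w5.png

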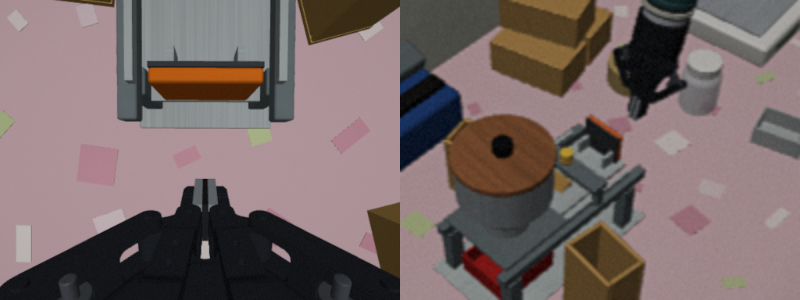

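```bash
python3 -c "
from workcell import env
print(env.finish_job(), env.get_obs()['clock'])"
```

```text
the job is handed in; nothing more can be done
the job is handed in; nothing more can be done
```

The gate is latched half open, and the job is handed in. With the gripper closed, I pushed the orange plate by its front face until the tip stopped advancing and the force rose from about 6 N to 14 N. That stall is how I judged the end stop; I took no picture there. I held it briefly, then backed the fingers straight off.

- **Gate:** the plate's top edge now lies 29.8 mm (scene camera) and 29.9 mm (side camera) in from its start, which matches the half-open latch.
- **Pin:** the yellow knob is at its starting pixel position in both views, so the pin is down.
- **Robot:** it stands several centimetres clear of the plate with about zero force. The clock read 8.13 s before the last pictures.
- **Bystanders:** they look untouched in the last views and I felt no unexpected contact, but I did not measure their positions again.

No check failed. The two cameras differed by about 4 to 5 mm on absolute positions (plate edge across the push line, and the yellow knob), but they agreed on the travel.

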